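# Nest two fixture brackets in their fitted kit tray

## Robot

A 7-joint arm with a two-finger parallel gripper is mounted at the origin on the work surface. World frame = base frame: x ahead of the robot, y to its left, z up, the work surface at z = 0. Lengths are in m, angles in degrees, forces in N, time in s.
With the tool pointing down it reaches from about 0.425 to 0.875 m from the base axis. Payload 4.7 kg.
Tool frame: the origin (TCP) lies at the very end of the fingers, on their centre line; the grasp point (between the pads) lies 19 mm behind it; z points along the fingers, y is the line along which they close (so a half turn about z gives the same grasp; the last joint's range is limited). The gripper opens to 87 mm and grips with 3 to 60 N. Pads are 19 mm wide; open, the fingers measure 117 mm over their backs; the gripper's body (75 mm by 190 mm) begins 51 mm behind the grasp point.
Start: joints at [-68.978, 18.392, -4.016, 83.108, 1.295, 78.541, -3.26], TCP at [0.225, 0.61, 0.223] pointing down, gripper open.
Joint ranges: [-163.93, 163.93], [-17.29, 119.83], [-79.2, 71.16], [3.27, 140.29], [-89.18, 269.18], [5.43, 117.66], [-154.24, 154.24]. Speed limits (degrees/s): [147.25, 147.25, 180, 180, 180, 180, 180].

## Interface

Orientations are given as [roll, pitch, yaw] about the fixed x, y, z axes, in that order (R = Rz(yaw) Ry(pitch) Rx(roll)).
In Python, from cell import telemetry, cams, env gives the robot as it stands.
- The arm moves only by the tool arm_command, never from a script. Its argument "series" is text: rows parted by semicolons, each of 5 numbers parted by spaces: the shift along the tool's x, y, z in mm, then the turn about the tool's z in rad, then the closure in counts, from 0 (fully open) to 255 (shut). A call has 1 to 20 rows; each row shifts and turns the commanded pose from where the row before left it, along the tool's axes as they then stand; what a row does not reach is not made up. A row lasts 1/12 s, in which the tool goes at most 41.7 mm and 7.16 degrees, less where a joint would pass 70% of its speed; a pose out of reach is approached as far as the arm can. A call is refused whole if a number of a shift passes 41.7 or a number of a turn 0.125, either way. A call with a gripper value outside its range is refused whole. The fingers move at their own pace and stop on an object; "squeeze" is the grip in N (left out, the last holds). Time passes only in rows, so rows that do not move let the fingers close. It gives the time, the measured TCP pose, the force, the opening and the grip force at its end, in the units of the state.
- telemetry.get_obs(): the state, without advancing time (a new reading comes with each control period).
- cams.read_camera(name): name is "scene" or "top" or "wrist"; returns the picture (400x640x3 uint8, blue, green, red); there is no depth.
- cams.calibration(name): a dict with "K" (3x3 intrinsics, pixels), "origin" and "rotation" of the camera in the world; the wrist camera has in their place "hand_eye" (4x4, takes a point from camera to tool coordinates, whose origin is the TCP and whose axes are the flange's). Camera axes: x right, y down, z forward; pixel columns grow to the right and rows downward; lengths in m; the calibration is good to about 2 mm. A picture is of the moment at which its call begins: read the wrist's pose just before it. calibration takes no time and is no camera call.
- env.sign_off(): hands the job in; it is judged then, once.
The state is a dict: "time_s": time; "qpos": joint angles; "joint_velocities": joint speeds; "effort": joint torques, N m; "tool_pos": TCP position; "tool_rot": TCP orientation; "force": force on the tool from outside, world axes, zero at the start; "wrist_torque": the same for the moment, N m; "grip_width": finger opening in m; "grasp_force": force on a finger pad.
Only numpy, scipy, OpenCV 4.12 (cv2) and the standard library are available. Lean on these libraries where they do the work, as an engineer would, in place of code of your own. Each camera call takes 0.05 s, during which the arm holds its last target. There are 200 camera calls.

## Task

Put the two aluminium fixture brackets away in the black fitted tray of the kit case, nested together the one way they fit, each lying flat and fully home on the pocket floor with its foot flush with the tray's rim. The black tray is not centred in its case, so feel (or look) for the pocket rather than trusting the case's position; let go of both brackets and leave the oil bottle, drill stand and brush where they are.

Things in the scene. Friction and masses are not known exactly. Their poses are not given: they have to be found in the camera images.
- case: Blue sheet-metal case 176 (x) x 146 (y) mm, 16 high, fixed. Origin: centre of its underside, on the bench; z up. In it is a fixed black tray, 152 x 122 mm, rim 23 mm above the bench, axes parallel to the case. The tray's centre lies up to 6 mm off the case's in x and in y, differently every time and not tracked: find it by touch or camera.
- nominal_pocket (a point): Where the pocket floor's centre would be if the tray were centred in the case (9 mm above the bench, case axes). Real pocket: centred on the tray, 114 (x) x 84 (y) mm, 14 deep, upright square walls; its +x +y corner is filled to the rim by a block (x 33 to 57, y 18 to 42 from the pocket centre). Play when nested: 1 mm to each wall, 2 mm between brackets.
- corner_bracket: Aluminium, loose, ~0.2 kg, flat on the bench. Origin: underside, below the web's middle; z up. L foot 14 mm thick: long leg x -42..70, y -11..17; short leg x -42..-14, y 17..71; notch x 23..49, y 3..17. Web to grip: 44 along x, 10 thick in y, z 14..56. Its place: origin at (-14, -30) mm from the pocket's centre, axes parallel to the case's. Any order.
- tongue_bracket: Aluminium, loose, ~0.2 kg, flat on the bench. Origin: underside, below the web's middle; z up. Foot 14 mm thick: x -37..45, y -22..6, plus x -37..21, y 6..30, plus a tongue x 0..22, y -36..-22 for the other's notch. Web to grip: 44 along y, 10 thick in x, z 14..56. Its place: origin at (11, 11) mm from the pocket's centre, axes parallel to the case's.
- oil_bottle: Bystander: white oil bottle, 52 mm across, 130 mm high, standing; origin at the centre of its foot. Leave alone.
- drill_stand: Bystander: black block 50 x 110 x 30 mm full of drill bits up to 85 mm high; origin at the centre of its underside. Leave alone.
- chip_brush: Bystander: small brush lying on the bench; origin under its middle. Leave alone.
Mind the look-alikes: they are no part of the job. Leave any red look-alike of the corner_bracket alone.

How it is judged (in metres and radians):
At the end, for the whole second after the job is handed in: Both brackets released and at rest, nested in the pocket: undersides under 2.5 mm above its floor, tilt under 0.04 rad, parallel to the case within 0.06 rad, within 10 mm of their nominal places in the case and 5 mm of that relative to each other, in x and y (z of each of corner_bracket, tongue_bracket in the frame of case below 0.0115 m and angle between each of corner_bracket, tongue_bracket's own z axis and vertical below 0.04 rad and linear speed of each of corner_bracket, tongue_bracket below 0.01 m/s and angle between the x axis of each of corner_bracket, tongue_bracket and the x axis of case, either way round below 0.06 rad and x of corner_bracket in the frame of case between -0.024 and -0.004 m and y of corner_bracket in the frame of case between -0.04 and -0.02 m and x of tongue_bracket in the frame of case between 0.001 and 0.021 m and y of tongue_bracket in the frame of case between 0.001 and 0.021 m and x of tongue_bracket in the frame of corner_bracket between 0.02 and 0.03 m and y of tongue_bracket in the frame of corner_bracket between 0.036 and 0.046 m); the robot touches nothing.
It fails at once if a bystander (oil bottle, drill stand or brush) is moved more than 20 mm (distance of any of oil_bottle, drill_stand, chip_brush from where it was at the start of the episode above 0.02 m).
It also fails if it takes over 72 s, if anything falls off the work surface, if the arm or the gripper's body presses on something with over 40 N, if the wrist force passes 120 N, or if a joint passes its speed limit or range.

## Working session

There is one attempt and no reset: what is moved stays moved. The work goes in short steps, Python scripts to look and compute and a tool call to move; the robot and the scene stay as the last step left them, time stands still between calls to the robot, and variables do not carry over. Pictures are saved under pics/ and viewed, at most 10 in all, crops included, and the job is handed in when it is done.

Besides the shell and the picture viewer there is one more tool, called after ">>>" as name(argument=value, ...) on one line, values as JSON. arm_command: Moves the arm, as the interface text tells. Its arguments: {"type":"object","properties":{"series":{"type":"string"},"squeeze":{"type":"number"}},"required":["series"]}

```bash
mkdir -p pics; cat > h.py <<'E'
import numpy as np, cv2
from cell import telemetry, cams, env
E
python3 - <<'E'
from h import *
o=telemetry.get_obs();print({k:np.round(v,3).tolist() for k,v in o.items()})
for n in("top","scene","wrist"):
    im=cams.read_camera(n);cv2.imwrite(f"pics/{n}0.png",im)
    print(n,cams.calibration(n))
E
```

```text
{'time_s': 0.0, 'qpos': [-68.977, 18.436, -4.014, 83.173, 1.296, 78.54, -3.262], 'joint_velocities': [-0.003, 0.066, 0.051, -0.122, -0.092, -0.033, -0.092], 'effort': [0.0, -49.129, -0.404, -31.253, -0.064, 0.044, 0.0], 'tool_pos': [0.224, 0.609, 0.222], 'tool_rot': [-179.896, 0.007, 159.784], 'force': [-0.789, -0.194, -0.517], 'wrist_torque': [0.005, 0.004, -0.006], 'grasp_force': 0.0, 'grip_width': 0.087}
top {'K': array([[462.16340362,   0.        , 315.23973876],
       [  0.        , 462.16340362, 196.35788368],
       [  0.        ,   0.        ,   1.        ]]), 'origin': array([ 0.4353112 , -0.07803254,  1.35047612]), 'rotation': array([-176.14964647,   -0.29091605,  -90.55505771])}
scene {'K': array([[371.36038636,   0.        , 318.32542429],
       [  0.        , 371.36038636, 204.15195584],
       [  0.        ,   0.        ,   1.        ]]), 'origin': array([ 0.93195918, -0.85574072,  0.61973796]), 'rotation': array([-1.22880039e+02, -1.37262641e-02,  2.63516868e+01])}
wrist {'K': array([[346.64675878,   0.        , 315.94409584],
       [  0.        , 346.64675878, 201.02905145],
       [  0.        ,   0.        ,   1.        ]]), 'hand_eye': array([[-2.99688850e-04, -9.57204262e-01, -2.89413045e-01,
         8.15657277e-02],
       [ 9.99999924e-01, -3.58695067e-04,  1.50841923e-04,
         1.55239485e-04],
       [-2.48197563e-04, -2.89412978e-01,  9.57204297e-01,
        -1.62186143e-01],
       [ 0.00000000e+00,  0.00000000e+00,  0.00000000e+00,
         1.00000000e+00]])}
```

View pics/top0.png

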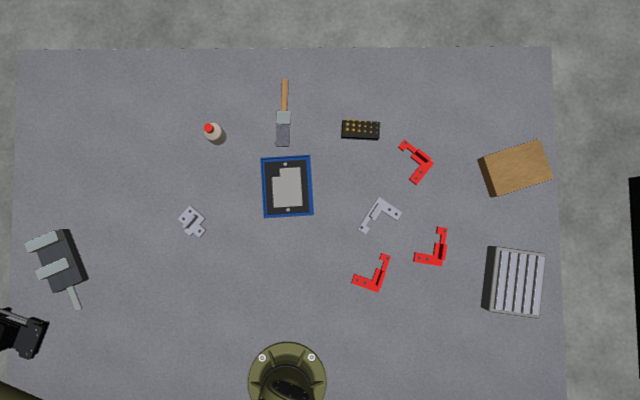

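View pics/scene0.png

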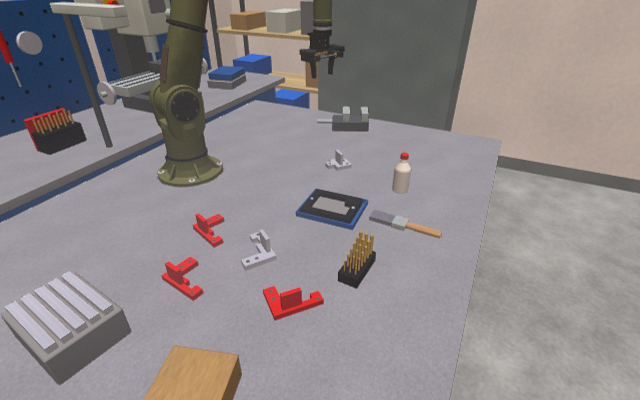

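Aluminium L at top (380,215) is the corner_bracket; red ones at (415,162), (432,247) and (373,273) are look-alikes. The other aluminium part at (192,221) is the tongue_bracket, and the case is at (287,186). I'll confirm with an enlarged crop.

```bash
cat >> h.py <<'E'
from scipy.spatial.transform import Rotation as Ro
def campose(n,obs=None):
    c=cams.calibration(n)
    if n!="wrist": return c["K"],Ro.from_euler("xyz",c["rotation"],degrees=True).as_matrix(),np.array(c["origin"])
    T=np.eye(4);T[:3,:3]=Ro.from_euler("xyz",obs["tool_rot"],degrees=True).as_matrix();T[:3,3]=obs["tool_pos"]
    T=T@c["hand_eye"];return c["K"],T[:3,:3],T[:3,3]
def ray(P,uv,z):
    K,R,o=P;d=R@np.linalg.solve(K,[uv[0],uv[1],1]);return o+d*(z-o[2])/d[2]
def proj(P,p):
    K,R,o=P;q=K@(R.T@(np.asarray(p)-o));return q[:2]/q[2]
E
python3 - <<'E'
from h import *
im=cv2.imread("pics/top0.png")
a=cv2.resize(im[195:245,170:220],(400,400),interpolation=cv2.INTER_CUBIC)
b=cv2.resize(im[190:240,352:402],(400,400),interpolation=cv2.INTER_CUBIC)
cv2.imwrite("pics/crop1.png",np.hstack([a,b]))
P=campose("top")
for n,uv,z in(("tong",(192,221),.014),("corner",(378,213),.014),("case",(287,186),.016),("bottle",(213,133),0),("drill",(360,130),.03)):print(n,ray(P,uv,z).round(3))
E
```

```text
tong [0.457 0.27  0.014]
corner [ 0.475 -0.267  0.014]
case [ 0.556 -0.004  0.016]
bottle [0.716 0.214 0.   ]
drill [ 0.715 -0.217  0.03 ]
```

View pics/crop1.png

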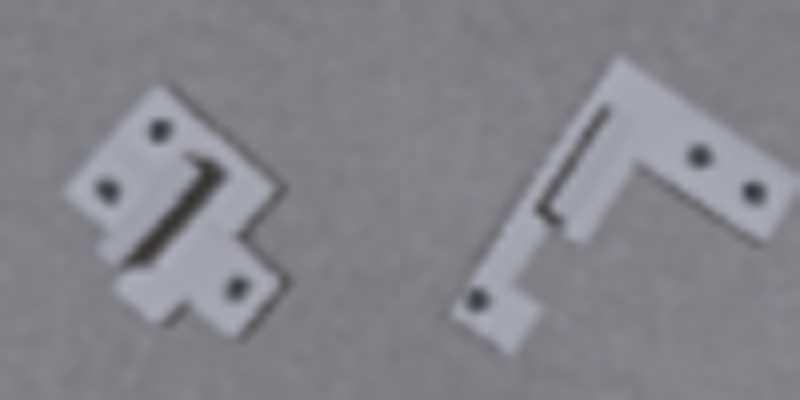

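Left crop: tongue_bracket (tongue at ~(140,305), wide end top-left). Right crop: aluminium corner_bracket (outer corner at ~(620,58), notch near the lower end). The silver part is the right one; the red ones are excluded. Next I'll fit poses from the foot outlines.

```bash
cat >> h.py <<'E'
def fit2d(m,w):
    "rigid 2D: w = R(yaw) m + t (mm)"
    m=np.array(m,float);w=np.array(w,float);mc,wc=m.mean(0),w.mean(0)
    H=(m-mc).T@(w-wc);a=np.arctan2(H[0,1]-H[1,0],H[0,0]+H[1,1])
    R=np.array([[np.cos(a),-np.sin(a)],[np.sin(a),np.cos(a)]]);t=wc-R@mc
    return np.r_[t,np.degrees(a)],np.linalg.norm(m@R.T+t-w,axis=1)
E
python3 - <<'E'
from h import *
P=campose("top")
def go(n,m,c,u0,v0,z=.014):
    w=[1000*ray(P,(u0+(x+.5)/8-.5,v0+(y+.5)/8-.5),z)[:2] for x,y in c]
    p,r=fit2d(m,w);print(n,p.round(1),r.round(1))
go("tong",[(-37,30),(-37,-22),(21,30),(21,6),(45,6),(45,-22),(22,-22),(22,-36),(0,-36)],[(155,85),(65,190),(285,187),(240,235),(285,285),(240,338),(188,300),(160,325),(118,285)],170,195)
go("corner",[(-42,-11),(70,-11),(70,17),(-42,71),(-14,71),(-14,17)],[(220,58),(52,313),(115,355),(402,177),(368,243),(237,165)],352,190)
im=cv2.imread("pics/top0.png")
g=cv2.inRange(cv2.cvtColor(im,cv2.COLOR_BGR2HSV),(100,120,50),(125,255,255));g[:,:240]=0;g[:,340:]=0
pts=cv2.findNonZero(g);r=cv2.minAreaRect(pts);print(r);b=cv2.boxPoints(r)
w=np.array([1000*ray(P,q,.016)[:2] for q in b]);print(w.round(1),w.mean(0))
E
```

```text
tong [ 457.2  269.3 -130.9] [2.3 0.6 1.3 1.1 2.  1.5 0.7 1.3 1.2]
corner [ 482.1 -255.4  146.3] [1.6 1.1 0.8 2.  0.8 1.6]
((286.4649658203125, 185.93968200683594), (59.945533752441406, 49.71549606323242), 86.42366790771484)
[[639.6  74.5]
 [647.4 -69.9]
 [473.2 -79.1]
 [465.6  64. ]] [556.46900651  -2.61324258]
```

>>> arm_command(series="-24 -17 6 0 0;-24 -17 6 0 0;-24 -17 6 0 0;-24 -17 6 0 0;-24 -17 6 0 0;-24 -17 6 0 0;-24 -17 6 0 0;-24 -17 6 0 0;-24 -17 6 0 0;-24 -17 6 0 0;-24 -17 6 0 0;-24 -17 6 0 0;-24 -17 6 0 0;-24 -17 6 0 0;0 0 0 0.12 0;0 0 0 0.12 0;0 0 0 0.12 0;0 0 0 0 0;0 0 0 0 0", squeeze=5)

```text
time_s: 1.73
tool_pos: [0.4575, 0.2705, 0.1384]
tool_rot: [-180.0, -0.0, 139.4]
force: [-0.6, -0.3, 0.1]
grip_width: 0.0867
grasp_force: 0.0
```

>>> arm_command(series="0 0 20 0 0;0 0 20 0 0;0 0 20 0 0;0 0 20 0 0;0 0 20 0 0;0 0 12 0 0;0 0 5 0 0;0 0 0 0 255;0 0 0 0 255;0 0 0 0 255;0 0 0 0 255;0 0 0 0 255;0 0 0 0 255;0 0 0 0 255;0 0 0 0 255;0 0 0 0 255;0 0 0 0 255;0 0 0 0 255;0 0 0 0 255", squeeze=10)

```text
time_s: 3.32
tool_pos: [0.4577, 0.2705, 0.0215]
tool_rot: [180.0, -0.0, 139.2]
force: [-0.1, -0.1, -0.1]
grip_width: 0.0148
grasp_force: 0.0
```

>>> arm_command(series="0 0 0 0 255;0 0 0 0 255;0 0 0 0 255;0 0 0 0 255")

```text
time_s: 3.65
tool_pos: [0.4576, 0.2704, 0.0215]
tool_rot: [-180.0, -0.0, 139.2]
force: [-0.6, -0.8, 0.2]
grip_width: 0.01
grasp_force: 10.0
```

>>> arm_command(series="0 0 0 0 0;0 0 0 0 0;0 0 0 0 0;0 0 -20 0 0;0 0 -25 0 0;0 0 -15 0 0;0 0 0 0.1208 0;0 0 0 0.1208 0;0 0 0 0.1208 0;0 0 0 0.1208 0;0 0 0 0.1208 0;0 0 0 0.1208 0;0 0 0 0.1208 0;0 0 0 0.1208 0;0 0 0 0.1208 0;0 0 0 0.1208 0;0 0 0 0.1208 0;0 0 0 0.1208 0;0 0 0 0.1208 0;0 0 0 0 0")

```text
time_s: 5.32
tool_pos: [0.4578, 0.2706, 0.0816]
tool_rot: [180.0, -0.0, 49.0]
force: [-0.3, 0.2, 0.3]
grip_width: 0.0872
grasp_force: 0.0
```

```bash
python3 - <<'E'
from h import *
o=telemetry.get_obs();print(o["tool_pos"],o["tool_rot"],o["grip_width"],np.round(o["qpos"],1))
im=cams.read_camera("wrist");P=campose("wrist",o)
a=np.radians(-130.8);R=np.array([[np.cos(a),-np.sin(a)],[np.sin(a),np.cos(a)]])
for x,y in [(-37,30),(-37,-22),(0,-22),(0,-36),(22,-36),(22,-22),(45,-22),(45,6),(21,6),(21,30)]:
    w=R@(x,y)+(457.6,270.4);uv=proj(P,np.r_[w/1000,.014]);cv2.circle(im,tuple(np.int32(uv.round())),3,(0,0,255),1)
cv2.imwrite("pics/w1.png",im)
E
```

```text
[0.45776595 0.27060929 0.08160425] [ 1.79993429e+02 -1.56603088e-02  4.90117948e+01] 0.0872311443701472 [-52.6  11.   21.1 110.1  -4.6  59.7 -70.5]
```

View pics/w1.png

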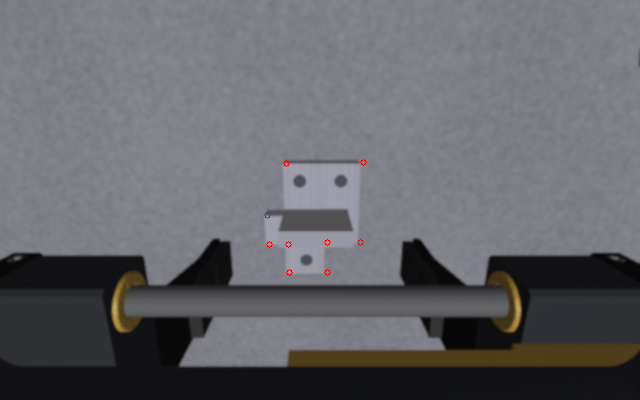

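The wrist view shows the tongue bracket outline within ~2 px of prediction (web ~(316,220)), so I'll grip across the 44 mm.

>>> arm_command(series="0 0 20 0 0;0 0 20 0 0;0 0 15 0 0;0 0 6 0 0;0 0 0 0 255;0 0 0 0 255;0 0 0 0 255;0 0 0 0 255;0 0 0 0 255;0 0 0 0 255;0 0 0 0 255;0 0 0 0 255;0 0 0 0 255;0 0 0 0 255", squeeze=30)

```text
time_s: 6.53
tool_pos: [0.4578, 0.2707, 0.0209]
tool_rot: [-180.0, -0.0, 49.2]
force: [-1.3, 0.3, 2.5]
grip_width: 0.0439
grasp_force: 30.0
```

>>> arm_command(series="0 0 -10 0 255;0 0 -30 0 255;0 0 -30 0 255;0 0 -30 0 255;0 0 -30 0 255;-7.3 26.4 0 0 255;-7.3 26.4 0 0 255;-7.3 26.4 0 0 255;-7.3 26.4 0 0 255;-7.3 26.4 0 0 255;-7.3 26.4 0 0 255;-7.3 26.4 0 0 255;-7.3 26.4 0 0 255;-7.3 26.4 0 0 255;-7.3 26.4 0 0 255;-7.3 26.4 0 0 255;-7.3 26.4 0 0 255;0 0 0 0 255")

```text
time_s: 8.03
tool_pos: [0.6417, -0.0106, 0.1508]
tool_rot: [179.7, 0.2, 48.7]
force: [0.2, -1.2, -1.6]
grip_width: 0.0435
grasp_force: 30.0
```

>>> arm_command(series="0 0 0 -0.123 255;0 0 0 -0.123 255;0 0 0 -0.123 255;0 0 0 -0.123 255;0 0 0 -0.123 255;0 0 0 -0.123 255;0 0 0 -0.123 255;0 0 0 -0.123 255;0 0 0 -0.123 255;0 0 0 -0.123 255;0 0 0 -0.123 255;0 0 0 -0.123 255;0 0 0 -0.123 255;0 0 0 -0.123 255;0 0 0 -0.123 255;0 0 0 -0.123 255;0 0 0 -0.123 255;0 0 0 -0.123 255;0 0 0 -0.123 255;0 0 0 0 255")

```text
time_s: 9.7
tool_pos: [0.6396, -0.0029, 0.1504]
tool_rot: [-180.0, -0.1, -176.7]
force: [0.4, 0.0, -2.6]
grip_width: 0.0439
grasp_force: 30.0
```

```bash
python3 - <<'E'
from h import *
import json
o=telemetry.get_obs();print(o["tool_pos"],o["tool_rot"],o["grip_width"],o["force"])
im=cams.read_camera("wrist");json.dump({k:np.array(o[k]).tolist() for k in("tool_pos","tool_rot")},open("o2.json","w"))
cv2.imwrite("pics/w2.png",im)
E
```

```text
[ 0.63963526 -0.00288035  0.15042441] [-1.79992901e+02 -5.52539431e-02 -1.76748190e+02] 0.04388687484714936 [ 0.38221831  0.04390659 -2.55408816]
```

View pics/w2.png

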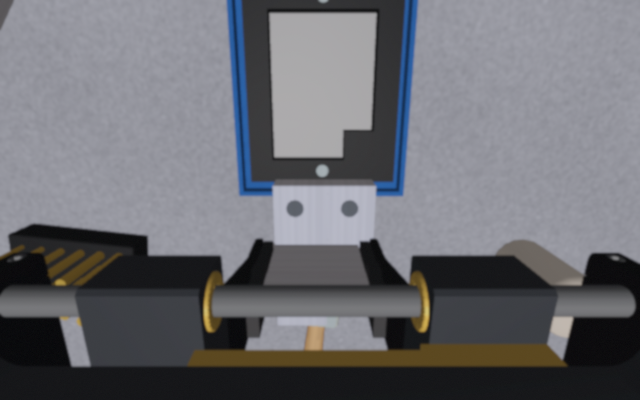

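```bash
cat >> h.py <<'E'
from scipy.optimize import least_squares
POLY=np.array([(-57,-42),(57,-42),(57,18),(33,18),(33,42),(-57,42)],float)
def pocket(im,P,g0=(556,-3,3.3),thr=130,s=1.0):
    g=cv2.GaussianBlur(cv2.cvtColor(im,cv2.COLOR_BGR2GRAY),(3,3),0)
    K,R,o=P;c=proj(P,[g0[0]/1000-.01,g0[1]/1000-.01,.009])
    m=(g>thr).astype(np.uint8);n,l=cv2.connectedComponents(m);lab=l[int(round(c[1])),int(round(c[0]))]
    cs,_=cv2.findContours((l==lab).astype(np.uint8),cv2.RETR_EXTERNAL,cv2.CHAIN_APPROX_NONE)
    ct=max(cs,key=cv2.contourArea)[:,0].astype(float)
    w=np.array([1000*ray(P,q,.009)[:2] for q in ct])
    def f(p):
        a=np.radians(p[2]);Rm=np.array([[np.cos(a),-np.sin(a)],[np.sin(a),np.cos(a)]])
        q=((w-p[:2])@Rm).astype(np.float32)
        pl=(POLY*p[3]).astype(np.float32)
        return [cv2.pointPolygonTest(pl,(float(x),float(y)),True) for x,y in q]
    r=least_squares(f,[*g0,s],loss="soft_l1",f_scale=.5,diff_step=1e-4,x_scale=[1,1,1,.01])
    return r.x,np.sqrt(np.mean(r.fun**2)),ct
E
python3 - <<'E'
from h import *
import json
o=json.load(open("o2.json"));im=cv2.imread("pics/w2.png");P=campose("wrist",o)
for t in(110,130,150):
    p,e,ct=pocket(im,P,thr=t);print(t,p.round(2),e.round(2),ct.min(0),ct.max(0))
# case outline
tp=np.array(o["tool_pos"])*1000;a=np.radians(o["tool_rot"][2]+180)
R=np.array([[np.cos(a),-np.sin(a)],[np.sin(a),np.cos(a)]])
for q in[(-37,-22),(-37,30)]:print(proj(P,np.r_[R@q+tp[:2],tp[2]-20.9+14]/1000).round(1),proj(P,np.r_[R@q+tp[:2],tp[2]-20.9]/1000).round(1))
hsv=cv2.cvtColor(im,cv2.COLOR_BGR2HSV);b=cv2.inRange(hsv,(100,120,50),(125,255,255))
for v in(60,120):
    x=np.where(b[v])[0];A,B=[1000*ray(P,(c,v),.016)[:2] for c in(x.min(),x.max())];print("case",v,x.min(),x.max(),A.round(1),B.round(1))
for u in(250,390):
    y=np.where(b[150:,u])[0].max()+150;print("case",u,y,(1000*ray(P,(u,y),.016)).round(1))
E
```

```text
110 [552.24  -1.82   3.25   1.  ] 0.22 [269.  13.] [376. 157.]
130 [551.85  -1.93   3.1    0.99] 0.27 [270.  13.] [375. 156.]
150 [551.77  -1.86   3.12   0.98] 0.28 [271.  14.] [374. 155.]
[270.5 188.1] [273.7 181.6]
[373.6 188.1] [369.5 181.6]
case 60 231 412 [534.5 -75.6] [526.4  68.2]
case 120 235 407 [581.1 -73. ] [572.9  70.4]
case 250 194 [644.6 -60.4  16. ]
case 390 195 [638.5  63.9  16. ]
```

```bash
python3 - <<'E'
from h import *
import json
o=json.load(open("o2.json"));im=cv2.imread("pics/w2.png");P=campose("wrist",o)
g=cv2.cvtColor(im,cv2.COLOR_BGR2GRAY).astype(int)
tp=np.array(o["tool_pos"])*1000;a=np.radians(o["tool_rot"][2]+180)
R=np.array([[np.cos(a),-np.sin(a)],[np.sin(a),np.cos(a)]]);z=tp[2]-20.9
pr=lambda q,zz:proj(P,np.r_[R@q+tp[:2],zz]/1000)
for x in(-25,-15):
    l=pr((x,-22),z+14);r=pr((x,30),z+14);v=int(round(l[1]))
    print(v,"pred",l[0].round(1),r[0].round(1)); print(g[v,264:284],g[v,366:386])
print(g[172:200,322])
E
```

```text
211 pred 271.3 372.5
[150 149 148 148 148 148 147 148 154 167 178 183 184 184 184 182 182 182
 184 185] [182 181 181 180 180 180 180 179 173 165 158 155 153 152 153 152 152 152
 152 151]
229 pred 272.1 371.6
[151 151 152 151 152 152 153 152 152 158 170 180 183 183 183 183 181 182
 183 184] [181 180 180 180 180 180 179 172 162 154 150 149 150 151 152 152 151 151
 152 153]
[172 172 171 163 139  99  72  78  88  92  92  94 105 132 160 176 181 181
 182 181 181 181 181 181 181 181 181 181]
```

>>> arm_command(series="15.3 2.6 0 0 255;15.3 2.6 0 0 255;15.3 2.6 0 0 255;15.3 2.6 0 0 255;15.3 2.6 0 0 255;0 0 20 0 255;0 0 20 0 255;0 0 20 0 255;0 0 20 0 255;0 0 15 0 255;0 0 5 0 255;0 0 0 0 255;0 0 0 0 255")

```text
time_s: 10.83
tool_pos: [0.5634, 0.006, 0.0511]
tool_rot: [-180.0, 0.0, -177.0]
force: [0.6, -0.2, -1.4]
grip_width: 0.0437
grasp_force: 30.0
```

>>> arm_command(series="1.2 0 0 0 255;0 0 3 0 255;0 0 3 0 255;0 0 2 0 255;0 0 2 0 255;0 0 1 0 255;0 0 0 0 255")

```text
time_s: 11.42
tool_pos: [0.5617, 0.0059, 0.0392]
tool_rot: [180.0, -0.0, -176.9]
force: [0.1, -0.2, -2.2]
grip_width: 0.0435
grasp_force: 30.0
```

>>> arm_command(series="0 0 2 0 255;0 0 2 0 255;0 0 2 0 255;0 0 1.5 0 255;0 0 0 0 255;0 0 0 0 255")

```text
time_s: 11.92
tool_pos: [0.5618, 0.006, 0.0319]
tool_rot: [180.0, -0.0, -176.9]
force: [-0.3, -0.5, -2.3]
grip_width: 0.0437
grasp_force: 30.0
```

>>> arm_command(series="-0.7 0 0 0 255;-0.7 0 0 0 255;-0.6 0 0 0 255;0 0 0 0 255;0 0 0 0 255")

```text
time_s: 12.33
tool_pos: [0.564, 0.0061, 0.0321]
tool_rot: [180.0, 0.0, -176.9]
force: [0.4, 0.0, -1.6]
grip_width: 0.0434
grasp_force: 30.0
```

>>> arm_command(series="-0.5 0 0 0 255;-0.5 0 0 0 255;0 0 0 0 255;0 0 0 0 255")

```text
time_s: 12.67
tool_pos: [0.565, 0.0061, 0.0321]
tool_rot: [180.0, 0.0, -176.9]
force: [-0.3, -0.4, -2.3]
grip_width: 0.0437
grasp_force: 30.0
```

>>> arm_command(series="-0.5 0 0 0 255;-0.5 0 0 0 255;0 0 0 0 255;0 0 0 0 255")

```text
time_s: 13.0
tool_pos: [0.5651, 0.0062, 0.0319]
tool_rot: [180.0, -0.1, -176.9]
force: [-3.7, 0.2, -0.0]
grip_width: 0.0434
grasp_force: 30.0
```

>>> arm_command(series="-0.5 0 0 0 255;-0.5 0 0 0 255;0 0 0 0 255;0 0 0 0 255")

```text
time_s: 13.33
tool_pos: [0.5652, 0.0061, 0.0317]
tool_rot: [180.0, -0.2, -176.9]
force: [-5.7, -0.1, 1.7]
grip_width: 0.0439
grasp_force: 30.0
```

>>> arm_command(series="3 0 0 0 255;0 0.8 0 0 255;0 0.8 0 0 255;0 0.8 0 0 255;0 0 0 0 255;0 0 0 0 255")

```text
time_s: 13.83
tool_pos: [0.5642, 0.0086, 0.0322]
tool_rot: [180.0, 0.0, -176.9]
force: [-0.1, -0.2, -3.5]
grip_width: 0.0436
grasp_force: 30.0
```

>>> arm_command(series="0 0.5 0 0 255;0 0.5 0 0 255;0 0 0 0 255;0 0 0 0 255")

```text
time_s: 14.17
tool_pos: [0.5638, 0.0095, 0.0321]
tool_rot: [180.0, 0.0, -176.9]
force: [0.1, 0.2, -2.4]
grip_width: 0.0436
grasp_force: 30.0
```

>>> arm_command(series="0 0.5 0 0 255;0 0.5 0 0 255;0 0 0 0 255;0 0 0 0 255")

```text
time_s: 14.5
tool_pos: [0.5638, 0.0099, 0.0321]
tool_rot: [-180.0, 0.0, -176.9]
force: [-0.3, -2.3, -3.1]
grip_width: 0.044
grasp_force: 30.0
```

>>> arm_command(series="0 -1.6 0 0 255;0 0 1 0 255;0 0 1 0 255;0 0 0.5 0 255;0 0 0 0 255;0 0 0 0 255")

```text
time_s: 15.0
tool_pos: [0.5638, 0.0092, 0.0299]
tool_rot: [180.0, 0.0, -176.9]
force: [-2.1, 0.2, 1.7]
grip_width: 0.0437
grasp_force: 30.0
```

>>> arm_command(series="0 0 0 0 0;0 0 0 0 0;0 0 0 0 0;0 0 0 0 0;0 0 -20 0 0;0 0 -30 0 0;0 0 -30 0 0;8 -21.6 -3 0 0;8 -21.6 -3 0 0;8 -21.6 -3 0 0;8 -21.6 -3 0 0;8 -21.6 -3 0 0;8 -21.6 -3 0 0;8 -21.6 -3 0 0;8 -21.6 -3 0 0;8 -21.6 -3 0 0;8 -21.6 -3 0 0;8 -21.6 -3 0 0;8 -21.6 -3 0 0")

```text
time_s: 16.58
tool_pos: [0.4815, -0.2562, 0.1458]
tool_rot: [-180.0, 0.0, -176.9]
force: [-0.3, -0.1, -0.1]
grip_width: 0.0871
grasp_force: 0.0
```

>>> arm_command(series="0 0 0 0.107 0;0 0 0 0.107 0;0 0 0 0.107 0;0 0 0 0.107 0;0 0 0 0.107 0;0 0 0 0.107 0;0 0 0 0 0;0 0 0 0 0")

```text
time_s: 17.25
tool_pos: [0.4819, -0.2551, 0.1455]
tool_rot: [180.0, 0.0, 146.5]
force: [-0.1, 0.5, 0.2]
grip_width: 0.0873
grasp_force: 0.0
```

```bash
python3 - <<'E'
from h import *
o=telemetry.get_obs();print(o["tool_pos"],o["tool_rot"],o["grip_width"],np.round(o["qpos"],1))
im=cams.read_camera("wrist");P=campose("wrist",o)
a=np.radians(146.3);R=np.array([[np.cos(a),-np.sin(a)],[np.sin(a),np.cos(a)]])
for x,y in [(-42,-11),(70,-11),(70,17),(49,17),(49,3),(23,3),(23,17),(-14,17),(-14,71),(-42,71)]:
    w=R@(x,y)+(482.1,-255.4);uv=proj(P,np.r_[w/1000,.014]);cv2.circle(im,tuple(np.int32(uv.round())),3,(0,0,255),1);print((x,y),uv.round(1))
cv2.imwrite("pics/w3.png",im)
E
```

```text
[ 0.48185307 -0.25508662  0.14551514] [1.79999372e+02 3.72137716e-03 1.46476171e+02] 0.08727335697028897 [  1.7   8.9  25.7 104.7  -4.2  67.3  85.2]
(-42, -11) [328.  237.8]
(70, -11) [329.7 111.5]
(70, 17) [295.6 111.4]
(49, 17) [296.  137.2]
(49, 3) [312.7 137.2]
(23, 3) [312.7 167.8]
(23, 17) [296.4 167.7]
(-14, 17) [296.9 208.6]
(-14, 71) [236.3 208.5]
(-42, 71) [238.3 237.6]
```

View pics/w3.png

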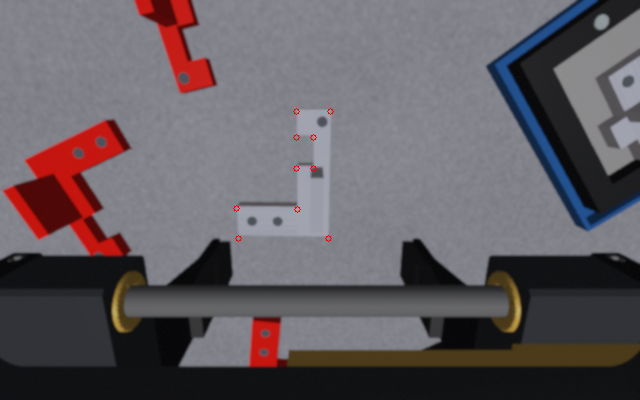

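>>> arm_command(series="0 0 10 0.1208 0;0 0 10 0.1208 0;0 0 10 0.1208 0;0 0 10 0.1208 0;0 0 10 0.1208 0;0 0 0 0.1208 0;0 0 0 0.1208 0;0 0 0 0.1208 0;0 0 0 0.1208 0;0 0 0 0.1208 0;0 0 0 0.1208 0;0 0 0 0.1208 0;0 0 0 0.1208 0;0 0 25 0 0;0 0 25 0 0;0 0 17 0 0;0 0 7 0 0;0 0 0 0 0", squeeze=8)

```text
time_s: 18.8
tool_pos: [0.4805, -0.2545, 0.0199]
tool_rot: [-179.8, 0.1, 56.4]
force: [-0.2, 0.1, 0.4]
grip_width: 0.0868
grasp_force: 0.0
```

>>> arm_command(series="0 0 0 0 255;0 0 0 0 255;0 0 0 0 255;0 0 0 0 255;0 0 0 0 255;0 0 0 0 255;0 0 0 0 255;0 0 0 0 255;0 0 0 0 255;0 0 0 0 255")

```text
time_s: 19.63
tool_pos: [0.482, -0.2551, 0.0217]
tool_rot: [180.0, -0.0, 56.3]
force: [-0.3, 0.3, 0.6]
grip_width: 0.0437
grasp_force: 8.0
```

Centred in x. Open, rise, turn back, and grip the thin way.

>>> arm_command(series="0 0 0 0 0;0 0 0 0 0;0 0 0 0 0;0 0 -20 0 0;0 0 -25 0 0;0 0 -15 0 0;0 0 0 -0.1208 0;0 0 0 -0.1208 0;0 0 0 -0.1208 0;0 0 0 -0.1208 0;0 0 0 -0.1208 0;0 0 0 -0.1208 0;0 0 0 -0.1208 0;0 0 0 -0.1208 0;0 0 0 -0.1208 0;0 0 0 -0.1208 0;0 0 0 -0.1208 0;0 0 0 -0.1208 0;0 0 0 -0.1208 0;0 0 0 0 0")

```text
time_s: 21.3
tool_pos: [0.4817, -0.2552, 0.0814]
tool_rot: [180.0, -0.0, 146.5]
force: [-0.1, 0.7, 0.2]
grip_width: 0.0875
grasp_force: 0.0
```

>>> arm_command(series="0 0 20 0 0;0 0 20 0 0;0 0 15 0 0;0 0 5 0 0;0 0 0 0 255;0 0 0 0 255;0 0 0 0 255;0 0 0 0 255;0 0 0 0 255;0 0 0 0 255;0 0 0 0 255;0 0 0 0 255;0 0 0 0 255;0 0 0 0 255;0 0 0 0 255;0 0 0 0 255;0 0 0 0 255;0 0 0 0 255;0 0 0 0 255;0 0 0 0 255", squeeze=30)

```text
time_s: 22.97
tool_pos: [0.4818, -0.255, 0.0215]
tool_rot: [180.0, -0.0, 146.3]
force: [0.8, -0.4, -1.0]
grip_width: 0.0099
grasp_force: 30.0
```

>>> arm_command(series="0 0 -10 0 255;0 0 -30 0 255;0 0 -30 0 255;0 0 -30 0 255;0 0 -10 0 255;7.3 21.7 0 0 255;7.3 21.7 0 0 255;7.3 21.7 0 0 255;7.3 21.7 0 0 255;7.3 21.7 0 0 255;7.3 21.7 0 0 255;7.3 21.7 0 0 255;7.3 21.7 0 0 255;7.3 21.7 0 0 255;7.3 21.7 0 0 255;0 0 0 0 255")

```text
time_s: 24.3
tool_pos: [0.5419, -0.0275, 0.1307]
tool_rot: [179.9, -0.1, 146.7]
force: [0.3, 0.9, -2.7]
grip_width: 0.0097
grasp_force: 30.0
```

>>> arm_command(series="0 0 0 0.12 255;0 0 0 0.12 255;0 0 0 0.125 255;0 0 0 0.12 255;0 0 0 0.12 255;0 0 0 0.12 255;0 0 0 0.12 255;0 0 0 0.12 255;0 0 0 0.12 255;0 0 0 0.12 255;0 0 0 0.12 255;0 0 0 0.12 255;0 0 0 0.12 255;0 0 0 0.12 255;0 0 0 0.12 255;0 0 0 0.12 255;0 0 0 0.12 255;0 0 0 0.12 255;0 0 0 0.12 255;0 0 0 0.12 255")

```text
time_s: 25.97
tool_pos: [0.5407, -0.0343, 0.1307]
tool_rot: [-180.0, 0.1, 8.2]
force: [0.3, 0.1, -1.6]
grip_width: 0.0098
grasp_force: 30.0
```

>>> arm_command(series="0 0 0 0.094 255;0 0 0 0 255;0 0 0 0 255")

```text
time_s: 26.22
tool_pos: [0.541, -0.0342, 0.131]
tool_rot: [180.0, 0.1, 3.3]
force: [0.4, -0.5, -2.8]
grip_width: 0.0095
grasp_force: 30.0
```

>>> arm_command(series="0.3 -0.7 20 0 255;0 0 20 0 255;0 0 20 0 255;0 0 15 0 255;0 0 8 0 255;0 0 0 0 255;0 0 0 0 255;0 0 0 0 255")

```text
time_s: 26.88
tool_pos: [0.5427, -0.0334, 0.0496]
tool_rot: [-180.0, -0.1, 3.2]
force: [-0.6, -0.2, -1.9]
grip_width: 0.0094
grasp_force: 30.0
```

```bash
python3 - <<'E'
from h import *
o=telemetry.get_obs();print(o["tool_pos"],o["tool_rot"],o["force"])
im=cams.read_camera("wrist");cv2.imwrite("pics/w4.png",im)
E
```

```text
[ 0.54269842 -0.03344351  0.04960138] [-1.79996398e+02 -1.07282002e-01  3.15042621e+00] [-0.59244972 -0.16289095 -1.93997083]
```

View pics/w4.png

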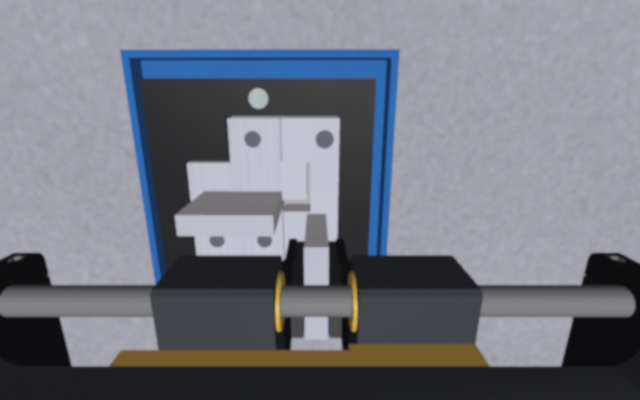

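The view shows corner bracket at (310,170) above its place beside the tongue bracket at (240,190), with x 1.4 mm over; I'll correct that and lower.

>>> arm_command(series="-1.4 0 0 0 255;0 0 0 0 255;0 0 2 0 255;0 0 2 0 255;0 0 1 0 255;0 0 0 0 255;0 0 0 0 255")

```text
time_s: 27.52
tool_pos: [0.5407, -0.0334, 0.0435]
tool_rot: [180.0, -0.0, 3.1]
force: [1.1, 0.2, -3.8]
grip_width: 0.0097
grasp_force: 30.0
```

>>> arm_command(series="0.5 0 0 0 255;0 0 1 0 255;0 0 1 0 255;0 0 1 0 255;0 0 0 0 255;0 0 0 0 255")

```text
time_s: 28.02
tool_pos: [0.5407, -0.0334, 0.0404]
tool_rot: [-180.0, 0.0, 3.1]
force: [0.1, -0.5, -2.3]
grip_width: 0.0097
grasp_force: 30.0
```

No contact with the underside at ~19 mm, so it has entered the pocket. Continue.

>>> arm_command(series="0 0 1.5 0 255;0 0 1.5 0 255;0 0 1.5 0 255;0 0 1.5 0 255;0 0 0 0 255;0 0 0 0 255")

```text
time_s: 28.52
tool_pos: [0.5408, -0.0334, 0.0345]
tool_rot: [-180.0, 0.0, 3.1]
force: [0.1, 0.1, -3.2]
grip_width: 0.0098
grasp_force: 30.0
```

>>> arm_command(series="0 0 1 0 255;0 0 1 0 255;0 0 1 0 255;0 0 1 0 255;0 0 0 0 255;0 0 0 0 255")

```text
time_s: 29.02
tool_pos: [0.5409, -0.0334, 0.0306]
tool_rot: [-180.0, -0.0, 3.1]
force: [0.3, 0.2, -1.9]
grip_width: 0.0097
grasp_force: 30.0
```

>>> arm_command(series="0 0 0.5 0 255;0 0 0.3 0 255;0 0 0 0 255;0 0 0 0 0;0 0 0 0 0;0 0 0 0 0;0 0 0 0 0;0 0 -20 0 0;0 0 -30 0 0;0 0 -30 0 0;-20 0 -25 0 0;-25 0 -25 0 0;-25 0 -20 0 0;0 0 0 0 0;0 0 0 0 0")

```text
time_s: 30.27
tool_pos: [0.4715, -0.0371, 0.1812]
tool_rot: [-179.9, -0.2, 3.1]
force: [0.4, -0.4, -0.4]
grip_width: 0.0814
grasp_force: 0.0
```

```bash
python3 - <<'E'
from h import *
o=telemetry.get_obs();print(o["tool_pos"],o["tool_rot"],o["force"],o["grip_width"])
im=cams.read_camera("wrist");P=campose("wrist",o)
a=np.radians(3.15);R=np.array([[np.cos(a),-np.sin(a)],[np.sin(a),np.cos(a)]]);c=np.array([553.7,-2.8])
C=[(-42,-11),(70,-11),(70,17),(49,17),(49,3),(23,3),(23,17),(-14,17),(-14,71),(-42,71)]
T=[(-37,30),(-37,-22),(0,-22),(0,-36),(22,-36),(22,-22),(45,-22),(45,6),(21,6),(21,30)]
for pl,off,col in((C,(-14,-30),(0,0,255)),(T,(11,11),(0,200,0))):
    for q in pl:
        uv=proj(P,np.r_[R@(np.array(q)+off)+c,23]/1000);cv2.circle(im,tuple(np.int32(uv.round())),2,col,1)
cv2.imwrite("pics/w5.png",im)
E
```

```text
[ 0.47152857 -0.03705577  0.1811708 ] [-179.90756858   -0.2400384     3.12110649] [ 0.38536496 -0.4330795  -0.38211443] 0.08137202120222936
```

View pics/w5.png

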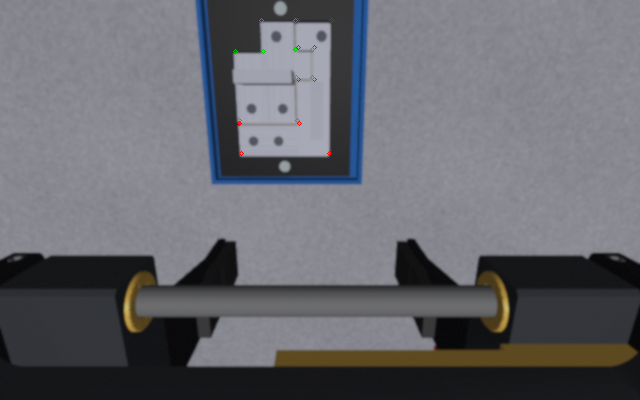

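The view shows both brackets nested and flush, corner L along (240–330, 20–155) and tongue bracket beside it, both within ~2 px of the nominal outlines. The gripper is clear, so I'm handing in.

```bash
python3 -c "
from h import *
print(env.sign_off())"
```

```text
the job is handed in; nothing more can be done
None
```

I put both brackets in the tray pocket, nested and released, and handed the job in at about 30 s of the 72 s allowed. The last camera view showed them flush and within about 2 px of their nominal outlines, but the sign-off returned no verdict. The oil bottle, drill stand, brush and red look-alikes were not touched.

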